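# Hold the ring showcase open

### The arm

A 6-joint arm with a two-finger parallel gripper is mounted at the origin on the work surface. World frame = base frame: x ahead of the robot, y to its left, z up, the work surface at z = 0. Lengths are in m, angles in rad, forces in N, time in s.
With the tool pointing down it reaches from about 0.375 to 0.9 m from the base axis. Payload 3.1 kg.
Tool frame: the origin (TCP) lies on the front face of the gripper's body, between the roots of the fingers; the fingertips stand 73 mm ahead of it and the grasp point (between the pads) lies 54 mm ahead of it; z points along the fingers, y is the line along which they close (so a half turn about z gives the same grasp; the last joint's range is limited). The gripper opens to 85 mm and grips with 20 to 120 N. Pads are 22 mm wide; open, the fingers measure 114 mm over their backs; the gripper's body (76 mm by 85 mm) begins 54 mm behind the grasp point. The pads swing forward as they close: fully open they stand 13 mm farther back than shut.
Start: joints at [1.071, 0.527, 1.433, -0, 1.181, -0.178], TCP at [0.198, 0.593, 0.304] pointing down, gripper open.
Joint ranges: [-3.08, 3.08], [-0.75, 2.2], [0.22, 2.44], [-1.43, 4.57], [0, 2.65], [-2.85, 2.85]. Speed limits (rad/s): [2.79, 2.79, 3.14, 3.14, 3.14, 3.14].

### API

Orientations are given as a rotation vector (axis times angle).
In Python, from plant import status, cams, env gives the robot as it stands. The module is installed in compiled form; this text tells all that it offers.
- The arm moves only by the shell command python3 -m creep 'ROWS' [FORCE]. ROWS is JSON, a list of rows, each a list of 7 numbers: the turn, a rotation vector about the tool's x, y, z in rad, then the shift along the tool's x, y, z in cm, then the closure, from 0 (fully open) to 1 (shut). In form: [[ax, ay, az, dx, dy, dz, gripper], ...]. A call has exactly 8 rows; each row is the pose to reach, as a shift and turn from the pose commanded when the call began, along the tool's axes at that moment; what a row does not reach only later rows make up. A row lasts 1/10 s, in which the tool goes at most 50 mm and 8.59 degrees, less where a joint would pass 70% of its speed; a pose out of reach is approached as far as the arm can. A call with a gripper value outside its range is refused whole. The fingers move at their own pace and stop on an object; FORCE is the grip in N (left out, the last holds). Time passes only in rows, so rows that repeat a pose let the fingers close, or fill a call up. It gives the time, the measured TCP pose, the force, the opening and the grip force at its end, in the units of the state.
- status.get_state(): the state, without advancing time (a new reading comes with each control period).
- cams.grab_frame(name): name is "side" or "top" or "wrist"; returns a dict with "img" (420x560x3 uint8, red, green, blue), "camera_matrix" (3x3 intrinsics, pixels), "dist_coeffs" ([k1, k2, p1, p2, k3] as OpenCV has them; the pictures are not rectified), "xyz" and "attitude" of the camera in the world. Camera axes: x right, y up, looking along -z (the intrinsics and any distortion apply to the point x, -y, -z); pixel columns grow to the right and rows downward; lengths in m; the calibration is good to about 2 mm. A picture is of the moment at which its call begins. There is no depth.
- env.sign_off(): hands the job in; it is judged then, once.
The state is a dict: "clock": time; "qpos": joint angles; "joint_vel": joint speeds; "effort": joint torques, N m; "position": TCP position; "tcp_rot": TCP orientation; "contact_force": force on the tool from outside, world axes, zero at the start; "wrist_torque": the same for the moment, N m; "finger_gap": opening from 0.0 (shut) to 1.0 (fully open); "grip_force": force on a finger pad.
Only numpy, scipy, OpenCV 4.12 (cv2) and the standard library are available. Lean on these libraries where they do the work, as an engineer would, in place of code of your own. Each camera call takes 0.05 s, during which the arm holds its last target. There are 200 camera calls.

### The job

Please hold the little glazed showcase's door open so that I can lift out the ring trays: on its roof squeeze the red catch fully in first, then the blue catch, so that both stay in. Then swing the door open past its detent to about 75 degrees and finish while still holding it wide there, because it springs back if you let go. Leave the mallet, brush and black block where they are.

Things in the scene. Friction and masses are not known exactly. Their poses are not given: they have to be found in the camera images.
- case: glazed light-wood showcase, fixed to the bench, 180 mm along its x, 260 mm along its y, 165 mm high; origin under its centre on the bench, z up. Its door closes the face at x = -90 mm, towards the robot. The roof is level; its front 75 mm is a wooden rail with the two catches (x = -55, y = +60 and -60 mm). A bracket with the detent plunger (24 mm above the roof at most) juts 55 mm out at the front +y corner.
- red_catch: red squeeze catch fixed on the roof (red and blue may swap places). Origin: under its base's centre, on the roof; axes as the case's. Two upright red tabs side by side along y, each 24 mm in x, 8 mm in y, 4 to 39 mm above the roof; 54 mm over their outer faces, 36 mm when squeezed together. Each tab's steel toe blocks the door until about 6 mm in. 25 mm free beside each tab.
- blue_catch: blue squeeze catch fixed on the roof (red and blue may swap places). Origin: under its base's centre, on the roof; axes as the case's. Two upright blue tabs side by side along y, each 24 mm in x, 8 mm in y, 4 to 39 mm above the roof; 54 mm over their outer faces, 36 mm when squeezed together. Each tab's steel toe blocks the door until about 6 mm in. 25 mm free beside each tab.
- red_left (a joint): slide of the +y tab of the red catch, m: 0 = out, 0.009 = squeezed fully in against its stop; starts 0 to 0.0015; rubs with about 3 N and stays where it is pushed. The tab's outer face is 27 mm from the catch's origin at 0 and 18 mm at 0.009.
- red_right (a joint): slide of the -y tab of the red catch, m: 0 = out, 0.009 = squeezed fully in against its stop; starts 0 to 0.0015; rubs with about 3 N and stays where it is pushed. The tab's outer face is 27 mm from the catch's origin at 0 and 18 mm at 0.009.
- blue_left (a joint): slide of the +y tab of the blue catch, m: 0 = out, 0.009 = squeezed fully in against its stop; starts 0 to 0.0015; rubs with about 3 N and stays where it is pushed. The tab's outer face is 27 mm from the catch's origin at 0 and 18 mm at 0.009.
- blue_right (a joint): slide of the -y tab of the blue catch, m: 0 = out, 0.009 = squeezed fully in against its stop; starts 0 to 0.0015; rubs with about 3 N and stays where it is pushed. The tab's outer face is 27 mm from the catch's origin at 0 and 18 mm at 0.009.
- door (a joint): door angle, rad: 0 shut, grows as the free edge swings out to the robot (clockwise from above), stop at 1.6; 75 degrees is 1.31. A spring pushes it shut all the way (about 2.2 N at the post when shut, 3 N wide open); a detent adds resistance from about 0.4 to 0.7 (up to about 8 N at the post in all). Let go beyond it, the door comes back to rest near 0.97, not wide.
- door_post (a point): brass post on the door's top edge, upright, 16 mm thick, 165 to 220 mm above the bench, 115 mm from the hinge line; this point is on its axis at 197 mm. Turns with the door: x = door's normal (into the case when shut), y = along the door to the hinge. The door is 16 mm thick, 230 mm wide, top at 165 mm, with steel lugs 13 mm high on top, 33, 77, 153 and 197 mm from the hinge.
- door_hinge (a point): on the door's vertical hinge line, 197 mm above the bench, at case x = -98 mm, y = +115 mm (left end of the front seen from the robot).
- mallet: wooden mallet lying on the bench, head 54 mm high and 95 mm long, handle to its +x, 260 mm in all; origin under its head; leave it alone
- brush: wooden bench brush with black bristles, 210 x 26 x 30 mm, origin under its centre; leave it alone
- block: black charcoal block, 110 x 55 x 45 mm, origin under its centre; leave it alone

How it is judged:
On the way, in this order (a step that is already met when the one before it is completed fails the run):
1. both tabs of the red catch are squeezed in (value of joint each of red_left, red_right above 0.007 m), for 0.2 s.
2. both tabs of the blue catch are squeezed in (value of joint each of blue_left, blue_right above 0.007 m), for 0.2 s.
3. the door is swung past its detent (value of joint door above 0.9 rad), for 0.1 s.
At the end, for the whole second after the job is handed in: The door stands still between 1.17 and 1.5 rad (67 to 86 degrees), pressed or gripped by the robot with more than 0.8 N; all four tabs are still at least 6 mm in; mallet, brush and block are within 20 mm of where they were (value of joint door between 1.17 and 1.5 rad and velocity of joint door between -0.1 and 0.1 rad/s and contact force between any of the fingers, the arm and door above 0.8 N and value of joint each of red_left, red_right, blue_left, blue_right above 0.006 m and distance of each of mallet, brush, block from where it was at the start of the episode below 0.02 m); the arm keeps its last pose, push and grip.
It fails at once if the blue catch is squeezed while the red one is not yet in (value of joint any of blue_left, blue_right above 0.004 m and not (value of joint each of red_left, red_right above 0.006 m)).
It fails at once if the mallet is disturbed (distance of mallet from where it was at the start of the episode above 0.02 m).
It fails at once if the brush is disturbed (distance of brush from where it was at the start of the episode above 0.02 m).
It fails at once if the block is disturbed (distance of block from where it was at the start of the episode above 0.02 m).
It also fails if it takes over 53 s, if anything falls off the work surface, if the arm or the gripper's body presses on something with over 40 N, if the wrist force passes 120 N, or if a joint passes its speed limit or range.

## Working session

There is one attempt and no reset: what is moved stays moved. The work goes in short steps, Python scripts to look and compute and a shell command to move; the robot and the scene stay as the last step left them, time stands still between calls to the robot, and variables do not carry over. Pictures are saved under pics/ and viewed, at most 10 in all, crops included, and the job is handed in when it is done.

```bash
mkdir -p pics; python3 - <<'E'
from plant import status,cams,env
import cv2
print(status.get_state())
for n in("top","side"):
    f=cams.grab_frame(n); print(n,f["camera_matrix"],f["dist_coeffs"],f["xyz"],f["attitude"])
    cv2.imwrite(f"pics/{n}0.png",f["img"][:,:,::-1])
E
```

```text
{'clock': 0.0, 'qpos': array([ 1.07051847e+00,  5.28463067e-01,  1.43388930e+00, -8.93127568e-06,
        1.18140147e+00, -1.78507044e-01]), 'joint_vel': array([-1.11113075e-03,  1.39899535e-03, -9.83410097e-05, -6.72883738e-04,
       -1.38446906e-03,  1.06561693e-03]), 'effort': array([ 2.18005291e-03, -4.42355239e+01, -1.78026295e+01, -4.77979017e-05,
        8.31502606e-03, -3.99999500e-08]), 'position': array([0.1973617 , 0.59243524, 0.30293949]), 'tcp_rot': array([-0.50313924, -3.10031834,  0.00320472]), 'contact_force': array([-0.08296864, -0.47128995, -0.35017442]), 'wrist_torque': array([0.03161278, 0.01563995, 0.00322125]), 'grip_force': 0.0, 'finger_gap': 1.001249936784887}
top [[423.02475552   0.         279.43683503]
 [  0.         423.02475552 206.50437489]
 [  0.           0.           1.        ]] [-0.12803239  0.          0.          0.          0.        ] [4.43310587e-01 5.35243514e-04 1.43125241e+00] [ 0.05370714 -0.04483882 -1.55620645]
side [[502.73952178   0.         284.96469939]
 [  0.         502.73952178 219.56397485]
 [  0.           0.           1.        ]] [-0.05834812  0.          0.          0.          0.        ] [-0.1238135  -0.730247    1.07126033] [ 0.7747461  -0.28271016 -0.69319443]
```

View pics/top0.png

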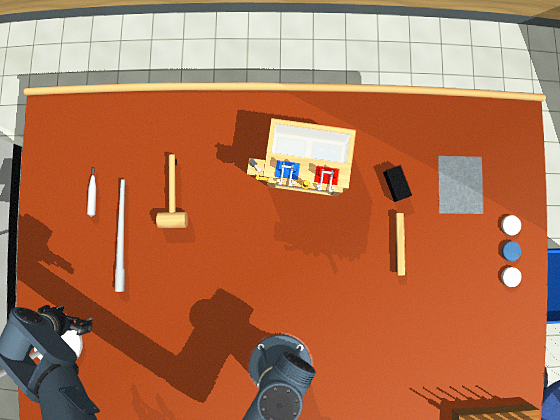

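View pics/side0.png

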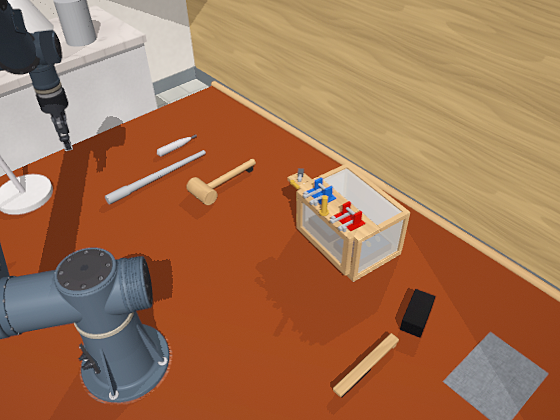

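```bash
cat > h.py <<'E'
import cv2,numpy as np
from scipy.spatial.transform import Rotation as R
from plant import status,cams,env
def ray(f,uv):
    p=cv2.undistortPoints(np.array(uv,float).reshape(-1,1,2),f["camera_matrix"],np.array(f["dist_coeffs"])).reshape(-1,2)
    d=np.c_[p[:,0],-p[:,1],-np.ones(len(p))]
    return np.array(f["xyz"]),R.from_rotvec(f["attitude"]).apply(d)
def plane(f,uv,z):
    o,d=ray(f,uv); return o+d*((z-o[2])/d[:,2])[:,None]
def cross(r1,r2):
    A=np.zeros((3,3));b=np.zeros(3);P=[]
    for o,d in(r1,r2):
        d=d[0]/np.linalg.norm(d); M=np.eye(3)-np.outer(d,d);A+=M;b+=M@o;P.append((M,o))
    x=np.linalg.solve(A,b); return x,[np.linalg.norm(M@(x-o)) for M,o in P]
def mask(im,c):
    h=cv2.cvtColor(im,cv2.COLOR_RGB2HSV);H,S,V=[h[...,i].astype(int) for i in range(3)]
    if c=="red": return ((((H<4)|(H>174))&(S>200)&(V>100))).astype(np.uint8)
    if c=="blue": return ((H>100)&(H<125)&(S>150)&(V>80)).astype(np.uint8)
def blobs(m,amin=15):
    n,l,s,c=cv2.connectedComponentsWithStats(m); return [(s[i].tolist(),c[i].round(1)) for i in range(1,n) if s[i,4]>=amin]
E
python3 - <<'E'
from h import *
F={n:cams.grab_frame(n) for n in("top","side")}
for c in("red","blue"):
    for n in F: print(c,n,blobs(mask(F[n]["img"],c)))
a=F["top"]["img"][105:205,230:370];b=F["side"]["img"][150:290,270:420]
a=cv2.resize(a,(500,357),interpolation=cv2.INTER_CUBIC);b=cv2.resize(b,(300,280),interpolation=cv2.INTER_CUBIC)
im=np.zeros((357,800,3),np.uint8);im[:,:500]=a;im[:280,500:]=b
cv2.imwrite("pics/crop.png",im[:,:,::-1])
E
```

```text
red top [([314, 166, 25, 19, 180], array([325.6, 174. ])), ([323, 174, 7, 10, 57], array([325.9, 178.3]))]
red side [([335, 202, 15, 16, 76], array([343.4, 209.1])), ([340, 211, 25, 20, 220], array([353.4, 220.8]))]
blue top [([275, 161, 25, 19, 212], array([286.9, 168.8])), ([283, 168, 8, 10, 67], array([286.3, 172.6])), ([547, 250, 13, 70, 828], array([553.4, 284. ])), ([547, 320, 13, 4, 35], array([552.9, 321.5])), ([541, 401, 5, 19, 32], array([542.6, 411.3]))]
blue side [([307, 178, 15, 15, 70], array([315.8, 184.6])), ([312, 186, 24, 16, 139], array([325.7, 193.5]))]
```

View pics/crop.png

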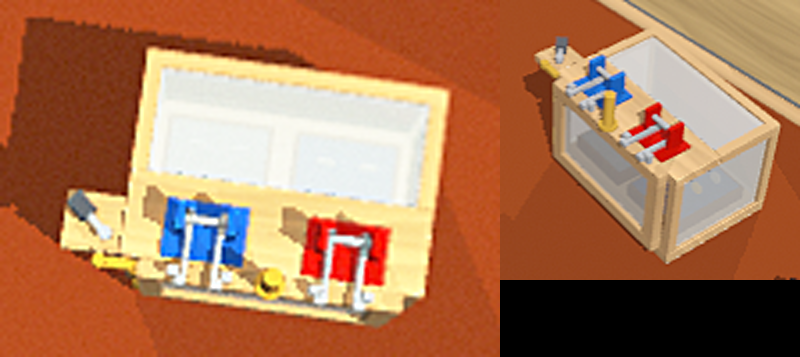

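The top view shows the blue catch (287,169) on the +y side and the red one (326,174) on the -y side. The brass post is at about (305,184), and the mallet is left of the case, the block and brush right of it.

```bash
python3 - <<'E'
from h import *
F=cams.grab_frame("top")
px=lambda x,y:(230+x/3.571-.36,105+y/3.571-.36)
P=plane(F,[px(150,48),px(448,90),px(427,298)],.165); print(P, np.linalg.norm(P[0]-P[1]),np.linalg.norm(P[1]-P[2]))
C=plane(F,[(325.6,175),(287,169.8)],.175);print(C,np.linalg.norm(C[0]-C[1]))
d=C[1]-C[0];yaw=np.arctan2(-d[0],d[1]);print("yaw",np.degrees(yaw))
d=P[0]-P[1];print(np.degrees(np.arctan2(-d[0],d[1])))
s=status.get_state();T=R.from_rotvec(s["tcp_rot"]);print(T.as_matrix().round(3))
W=cams.grab_frame("wrist");print(T.inv().apply(W["xyz"]-s["position"]),(T.inv()*R.from_rotvec(W["attitude"])).as_matrix().round(3),W["camera_matrix"])
E
```

```text
[[ 0.79346893  0.03592995  0.165     ]
 [ 0.76097025 -0.21968033  0.165     ]
 [ 0.58152347 -0.20139609  0.165     ]] 0.2576679578992507 0.18037589052286299
[[ 0.61876841 -0.12868551  0.175     ]
 [ 0.63276895 -0.01287938  0.175     ]] 0.11664936082021976
yaw -6.8933938165131
-7.245797008266731
[[-0.949  0.316 -0.001]
 [ 0.316  0.949 -0.001]
 [ 0.    -0.001 -1.   ]]
[ 0.07742413  0.0002914  -0.0699615 ] [[ 0.     0.952  0.306]
 [ 1.    -0.     0.   ]
 [ 0.     0.306 -0.952]] [[343.65620215   0.         277.37781177]
 [  0.         343.65620215 210.50454103]
 [  0.           0.           1.        ]]
```

```bash
python3 -m creep '[[0,0,-0.03,-3,-2,-2,0],[0,0,-0.07,-6,-5,-4,0],[0,0,-0.11,-10,-8.5,-6,0],[0,0,-0.15,-14,-12,-8,0],[0,0,-0.2,-18,-15.5,-10,0],[0,0,-0.2,-22,-19,-10,0],[0,0,-0.2,-26,-22,-10,0],[0,0,-0.2,-28,-24,-10,0]]'
```

```text
clock: 1.1
position: [0.388, 0.2756, 0.4046]
tcp_rot: [0.19, 3.134, 0.001]
contact_force: [1.3, -0.6, -0.0]
finger_gap: 1.0
grip_force: 0.0
```

```bash
python3 -m creep '[[0,0,0,-3,-4,0,0],[0,0,0,-6,-8,0,0],[0,0,0,-9,-12,0,0],[0,0,0,-12.5,-16,0,0],[0,0,0,-16,-20,0,0],[0,0,0,-19,-24.5,0,0],[0,0,0,-22,-28.5,0,0],[0,0,0,-25,-32,0,0]]'
python3 - <<'E'
from h import *
f=cams.grab_frame("wrist");s=status.get_state();print(s["position"],s["tcp_rot"],s["qpos"],s["contact_force"])
np.save("w1.npy",f,allow_pickle=True)
cv2.imwrite("pics/w1.png",f["img"][:,:,::-1])
E
```

```text
clock: 1.9
position: [0.5933, -0.0674, 0.4039]
tcp_rot: [-0.192, -3.136, -0.0]
contact_force: [1.1, 1.0, 1.2]
finger_gap: 0.999
grip_force: 0.0
[ 0.59796916 -0.07467923  0.40355315] [ 0.19936466  3.12888235 -0.01047369] [-0.3076276   0.3996675   1.36717958 -0.00505442  1.36697424 -1.75015705] [ 4.526934   -4.86315671  0.42836555]
```

View pics/w1.png

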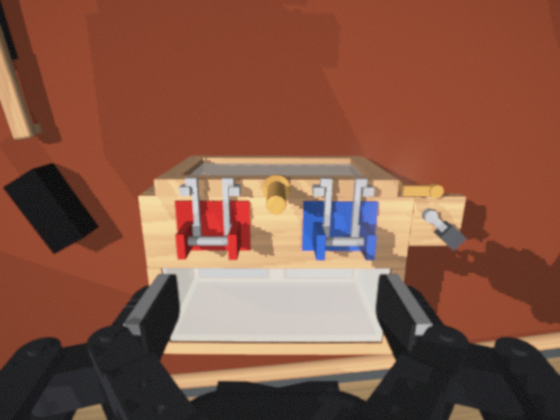

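```bash
python3 - <<'E'
from h import *
cams.grab_frame("wrist");cams.grab_frame("wrist")
f=cams.grab_frame("wrist");s=status.get_state();print(s["position"],s["tcp_rot"],s["contact_force"],f["xyz"],f["attitude"])
np.save("w1.npy",f,allow_pickle=True)
for c in("red","blue"):print(c,blobs(mask(f["img"],c)))
im=cv2.resize(f["img"][165:275,135:395],(780,330),interpolation=cv2.INTER_CUBIC)
cv2.imwrite("pics/w2.png",im[:,:,::-1])
E
```

```text
[ 0.592924  -0.0665242  0.4031494] [-1.94886652e-01 -3.13409413e+00 -1.19465584e-03] [ 0.96834995 -0.86019248  0.44739833] [ 0.51726345 -0.05860458  0.47307157] [-0.25432253 -0.22382762  1.43230812]
red []
blue [([304, 201, 40, 57, 1016], array([315.4, 228.5])), ([332, 202, 21, 33, 584], array([342.2, 218.2])), ([363, 202, 9, 18, 86], array([366.5, 208.8])), ([368, 236, 8, 20, 126], array([371.9, 245.5])), ([350, 247, 10, 2, 16], array([353.8, 247.4]))]
```

View pics/w2.png

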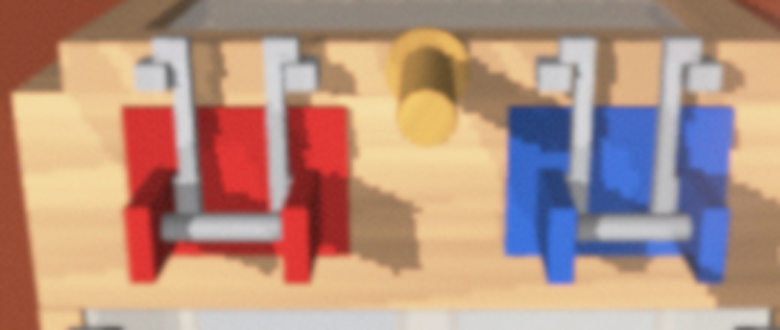

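```bash
python3 - <<'E'
from h import *
f=np.load("w1.npy",allow_pickle=True).item()
q=lambda *P:[(135+(x+.5)/3-.5,165+(y+.5)/3-.5) for x,y in P]
np.set_printoptions(precision=4,suppress=True)
pl=plane(f,q((123,107),(347,107),(348,256),(124,256),(507,107),(731,107),(731,256),(508,256)),.169)
r,b=pl[:4].mean(0),pl[4:].mean(0)
print("plates",r,b,np.linalg.norm(r-b),np.linalg.norm(pl[0]-pl[1]),np.linalg.norm(pl[1]-pl[2]))
d=b-r;yaw=np.arctan2(-d[0],d[1]);print("yaw",np.degrees(yaw))
R2=lambda v:np.array([[np.cos(yaw),-np.sin(yaw)],[np.sin(yaw),np.cos(yaw)]])@np.array(v)
t=plane(f,q((126,207),(132,282),(318,207),(310,282),(543,207),(549,282),(731,207),(725,282)),.204)
for o in(0,4):print("tabs",t[o:o+4].mean(0),np.linalg.norm(t[o]-t[o+2]),np.linalg.norm(t[o]-t[o+1]))
m=(r+b)[:2]/2;org=m-R2((-.055,0));print("case",org)
post=plane(f,q((428,117)),.220)[0];print("post",post, "exp",org+R2((-.098,0)))
s=status.get_state();T=R.from_rotvec(s["tcp_rot"])
print("y ang",np.degrees(np.arctan2(*T.as_matrix()[[1,0],1])))
E
```

```text
plates [ 0.6214 -0.1331  0.169 ] [ 0.6366 -0.0131  0.169 ] 0.12097217647465161 0.06907289020493314 0.0498899122253495
yaw -7.217322103949488
tabs [ 0.6273 -0.1319  0.204 ] 0.05410046044118462 0.023223992538059356
tabs [ 0.6421 -0.0146  0.204 ] 0.05297029977507354 0.02328803324021571
case [ 0.6835 -0.08  ]
post [ 0.5923 -0.0682  0.22  ] exp [ 0.5863 -0.0677]
y ang 82.88351389333768
```

The wrist view shows the red plate centre at about (213,225), the blue at (341,225) and the post top at about (277,204). Spacing, tab widths and post position all fit the given sizes.

```bash
python3 -m creep '[[0,0,0,-1.5,-2,2,0],[0,0,0,-3,-4,5,0],[0,0,0,-4.2,-6.1,8,0],[0,0,0,-4.2,-6.1,10.3,0],[0,0,0,-4.2,-6.1,10.3,0],[0,0,0,-4.2,-6.1,10.3,0],[0,0,0,-4.2,-6.1,10.3,0],[0,0,0,-4.2,-6.1,10.3,0]]' 20
```

```text
clock: 2.9
position: [0.6277, -0.1304, 0.303]
tcp_rot: [0.189, 3.133, -0.002]
contact_force: [0.1, -0.1, 0.7]
finger_gap: 1.001
grip_force: 0.0
```

```bash
python3 -m creep '[[0,0,0,0,-0.2,2,0],[0,0,0,0,-0.2,4,0],[0,0,0,0,-0.2,5.2,0],[0,0,0,0,-0.2,5.2,0],[0,0,0,0,-0.2,5.2,0.4],[0,0,0,0,-0.2,5.2,0.8],[0,0,0,0,-0.2,5.2,0.8],[0,0,0,0,-0.2,5.2,0.8]]' 25
```

```text
clock: 3.7
position: [0.6277, -0.1334, 0.2511]
tcp_rot: [0.191, 3.132, -0.002]
contact_force: [0.4, -0.2, 5.2]
finger_gap: 0.405
grip_force: 26.0
```

```bash
python3 -m creep '[[0,0,0,0,0,0,0.8],[0,0,0,0,0,0,0.8],[0,0,0,0,0,0,0.8],[0,0,0,0,0,0,0.8],[0,0,0,0,0,0,0.8],[0,0,0,0,0,0,0.8],[0,0,0,0,0,0,0.8],[0,0,0,0,0,0,0.8]]' 30
```

```text
clock: 4.5
position: [0.6277, -0.1335, 0.2511]
tcp_rot: [0.192, 3.132, -0.002]
contact_force: [-0.7, -0.0, 6.9]
finger_gap: 0.404
grip_force: 29.4
```

```bash
python3 -m creep '[[0,0,0,0,0,0,0],[0,0,0,0,0,0,0],[0,0,0,0,0,0,0],[0,0,0,0,0,-3,0],[0,0,0,0,0,-6,0],[0,0,0,0,4,-6,0],[0,0,0,0,8,-6,0],[0,0,0,0,12,-6,0]]'
python3 - <<'E'
from h import *
for i in range(5):cams.grab_frame("top") if 0 else None
f=cams.grab_frame("wrist");s=status.get_state();print(s["position"],s["finger_gap"])
cv2.imwrite("pics/w3.png",f["img"][:,:,::-1])
E
```

```text
clock: 5.3
position: [0.6415, -0.0131, 0.309]
tcp_rot: [0.193, 3.135, 0.0]
contact_force: [1.1, -1.0, -0.0]
finger_gap: 1.001
grip_force: 0.0
[ 0.64144607 -0.00620969  0.30886178] 1.0035309462780357
```

View pics/w3.png

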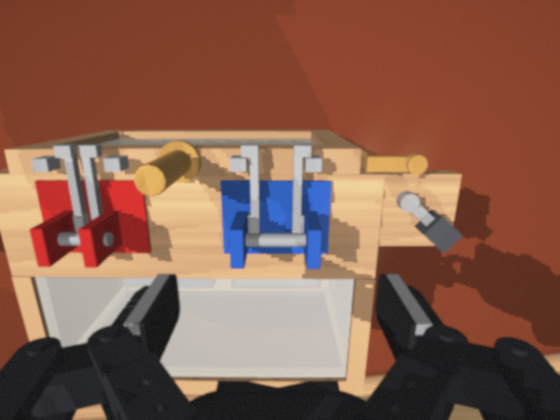

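The red tabs, at about (50,240) and (100,240), now sit close together and clear of their lugs. The blue catch (276,235) is centred under the gripper.

```bash
python3 -m creep '[[0,0,0,0,0,0,0],[0,0,0,0,0,2,0],[0,0,0,0,0,4,0],[0,0,0,0,0,6,0],[0,0,0,0,0,6,0],[0,0,0,0,0,6,0.4],[0,0,0,0,0,6,0.8],[0,0,0,0,0,6,0.8]]' 30; python3 -m creep '[[0,0,0,0,0,0,0.8],[0,0,0,0,0,0,0.8],[0,0,0,0,0,0,0.8],[0,0,0,0,0,0,0.8],[0,0,0,0,0,0,0.8],[0,0,0,0,0,0,0.8],[0,0,0,0,0,0,0.8],[0,0,0,0,0,0,0.8]]' 30
```

```text
clock: 6.15
position: [0.6423, -0.0143, 0.2506]
tcp_rot: [0.192, 3.133, -0.001]
contact_force: [-0.4, 0.3, 5.2]
finger_gap: 0.516
grip_force: 3.3
clock: 6.95
position: [0.6423, -0.0144, 0.2513]
tcp_rot: [0.191, 3.132, -0.002]
contact_force: [-1.6, -0.2, 6.0]
finger_gap: 0.401
grip_force: 31.9
```

Both catches are in. Next I'll lift off, turn 90° and go over the post.

```bash
python3 -m creep '[[0,0,0,0,0,0,0],[0,0,0,0,0,0,0],[0,0,0,0,0,0,0],[0,0,0,0,0,-4,0],[0,0,0,0,0,-8,0],[0,0,0.13,2,-2,-8,0],[0,0,0.27,3.5,-4,-8,0],[0,0,0.4,4.3,-5.9,-8,0]]'; python3 -m creep '[[0,0,0.14,0,0,0,0],[0,0,0.28,0,0,0,0],[0,0,0.42,0,0,0,0],[0,0,0.56,0,0,0,0],[0,0,0.7,0,0,0,0.2],[0,0,0.84,0,0,0,0.2],[0,0,0.98,0,0,0,0.2],[0,0,1.12,0,0,0,0.2]]'; python3 -m creep '[[0,0,0.05,0,0,0,0.2],[0,0,0.05,0,0,0,0.2],[0,0,0.05,0,0,0,0.2],[0,0,0.05,0,0,0,0.2],[0,0,0.05,0,0,0,0.2],[0,0,0.05,0,0,0,0.2],[0,0,0.05,0,0,0,0.2],[0,0,0.05,0,0,0,0.2]]'
python3 - <<'E'
from h import *
s=status.get_state();print(s["position"],s["tcp_rot"],s["qpos"])
f=cams.grab_frame("wrist")
cv2.imwrite("pics/w4.png",f["img"][:,:,::-1])
print(R.from_rotvec(s["tcp_rot"]).as_matrix().round(3))
E
```

```text
clock: 7.75
position: [0.5903, -0.0673, 0.3292]
tcp_rot: [-0.817, -3.033, 0.0]
contact_force: [1.0, -0.6, -0.5]
finger_gap: 1.001
grip_force: 0.0
clock: 8.55
position: [0.5915, -0.0672, 0.3287]
tcp_rot: [-2.305, -2.134, 0.0]
contact_force: [0.5, -0.2, 1.4]
finger_gap: 0.797
grip_force: 0.0
clock: 9.35
position: [0.5916, -0.0672, 0.3289]
tcp_rot: [-2.352, -2.083, -0.0]
contact_force: [-0.1, 0.2, 0.2]
finger_gap: 0.803
grip_force: 0.0
[ 0.59159177 -0.06724285  0.32892098] [-2.35155442e+00 -2.08320288e+00 -1.82790975e-05] [-3.00710427e-01  4.60021104e-01  1.48086495e+00  1.61572384e-05
  1.20070899e+00 -1.79841684e-01]
[[ 0.121  0.993  0.   ]
 [ 0.993 -0.121  0.   ]
 [ 0.     0.    -1.   ]]
```

View pics/w4.png

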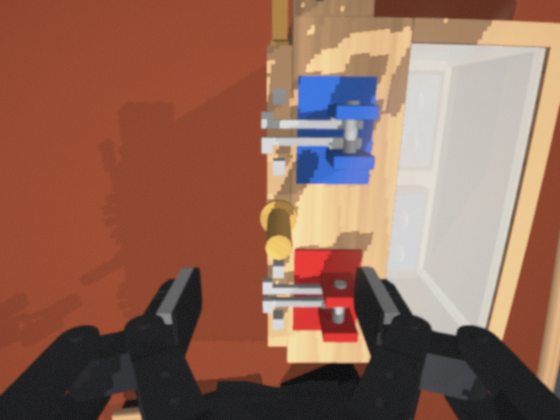

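The post top, at about (278,246), lies on the gripper's centreline. Both catches' toes sit inside the lugs. I'll descend and grip.

```bash
python3 -m creep '[[0,0,0,0,0,3,0.2],[0,0,0,0,0,6.7,0.2],[0,0,0,0,0,6.7,0.3],[0,0,0,0,0,6.7,0.6],[0,0,0,0,0,6.7,1],[0,0,0,0,0,6.7,1],[0,0,0,0,0,6.7,1],[0,0,0,0,0,6.7,1]]' 40; python3 - <<'E'
import numpy as np
# tool x=(.1256,.992) along door to hinge, tool y = case x; shifts for door angle th from the shut grasp
for th in np.arange(.1,1.36,.1): print(round(th,2), "dx %.2f dy %.2f"%(11.5*(1-np.cos(th)),-11.5*np.sin(th)))
# per-call increments of .4 rad in the tool frame are the same every call
E
```

```text
clock: 10.2
position: [0.5921, -0.0675, 0.264]
tcp_rot: [2.35, 2.081, 0.002]
contact_force: [-1.6, -0.6, 7.0]
finger_gap: 0.172
grip_force: 39.2
0.1 dx 0.06 dy -1.15
0.2 dx 0.23 dy -2.28
0.3 dx 0.51 dy -3.40
0.4 dx 0.91 dy -4.48
0.5 dx 1.41 dy -5.51
0.6 dx 2.01 dy -6.49
0.7 dx 2.70 dy -7.41
0.8 dx 3.49 dy -8.25
0.9 dx 4.35 dy -9.01
1.0 dx 5.29 dy -9.68
1.1 dx 6.28 dy -10.25
1.2 dx 7.33 dy -10.72
1.3 dx 8.42 dy -11.08
```

```bash
python3 -m creep '[[0,0,0.08,0.04,-0.92,0,1],[0,0,0.16,0.15,-1.83,0,1],[0,0,0.24,0.33,-2.73,0,1],[0,0,0.32,0.58,-3.62,0,1],[0,0,0.4,0.91,-4.48,0,1],[0,0,0.48,1.3,-5.31,0,1],[0,0,0.56,1.76,-6.11,0,1],[0,0,0.64,2.28,-6.87,0,1]]' 40
```

```text
clock: 11.0
position: [0.5299, -0.0388, 0.264]
tcp_rot: [2.88, 1.229, 0.013]
contact_force: [4.6, -6.0, -1.2]
finger_gap: 0.174
grip_force: 39.6
```

```bash
python3 -m creep '[[0,0,0.08,0.04,-0.92,0,1],[0,0,0.16,0.15,-1.83,0,1],[0,0,0.24,0.33,-2.73,0,1],[0,0,0.32,0.58,-3.62,0,1],[0,0,0.4,0.91,-4.48,0,1],[0,0,0.48,1.3,-5.31,0,1],[0,0,0.56,1.76,-6.11,0,1],[0,0,0.64,2.28,-6.87,0,1]]' 40; python3 -m creep '[[0,0,0.03,0,-0.35,0,1],[0,0,0.03,0,-0.35,0,1],[0,0,0.03,0,-0.35,0,1],[0,0,0.03,0,-0.35,0,1],[0,0,0.03,0,-0.35,0,1],[0,0,0.03,0,-0.35,0,1],[0,0,0.03,0,-0.35,0,1],[0,0,0.03,0,-0.35,0,1]]' 40
python3 - <<'E'
from h import *
s=status.get_state();p=s["position"];print(p,s["qpos"],s["contact_force"],s["grip_force"])
d=np.array([.6064,.0461])-p[:2];print(np.linalg.norm(d),"theta",np.arctan2(d@[.992,-.1256],d@[.1256,.992]))
f=cams.grab_frame("side");g=cams.grab_frame("wrist")["img"]
im=np.zeros((300,800,3),np.uint8);im[:,:400]=cv2.resize(f["img"][120:300,210:450],(400,300));im[:,400:]=cv2.resize(g,(400,300))
cv2.imwrite("pics/end.png",im[:,:,::-1])
E
```

```text
clock: 11.8
position: [0.4941, 0.0261, 0.264]
tcp_rot: [3.126, 0.26, 0.01]
contact_force: [0.2, -5.9, 5.6]
finger_gap: 0.174
grip_force: 39.8
clock: 12.6
position: [0.4936, 0.0293, 0.264]
tcp_rot: [3.13, 0.218, 0.01]
contact_force: [-0.0, -5.7, 6.6]
finger_gap: 0.173
grip_force: 39.9
[0.49357417 0.02932722 0.26395741] [-0.16588151  0.40992652  1.80083919 -0.00321838  0.92385533  1.26762091] [-0.02398659 -5.66181238  6.63978849] 39.90695536136627
0.11406574209229377 theta 1.2972735360115655
```

View pics/end.png

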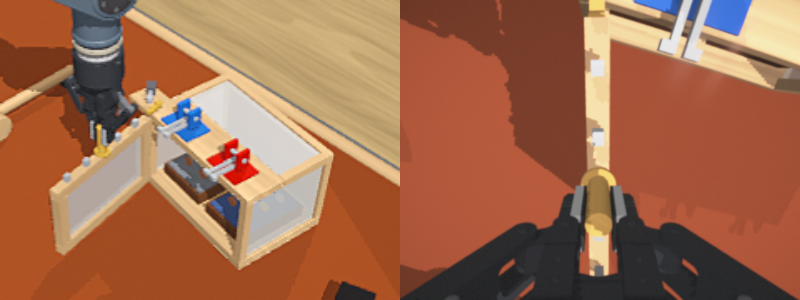

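The picture shows the door wide open, with the post gripped at (600,195) and the catches still in. The door angle works out at about 1.30 rad, so I'm handing in.

```bash
python3 -c "
from plant import env;print(env.sign_off())"
```

```text
the job is handed in; nothing more can be done
None
```

I squeezed the red catch in first, then the blue, and both stay in; the arm is holding the door open by its post at about 1.30 rad (74°), I didn't touch the mallet, brush or block, and the job is handed in, with no verdict shown.

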